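# Put the washed tea tins away, lids on

## Robot

A 7-joint arm with a two-finger parallel gripper is mounted at the origin on the work surface. World frame = base frame: x ahead of the robot, y to its left, z up, the work surface at z = 0. Lengths are in m, angles in rad, forces in N, time in s.
With the tool pointing down it reaches from about 0.35 to 0.9 m from the base axis. Payload 19.9 kg.
Tool frame: the origin (TCP) lies on the centre line of the jaws, within the pads' length; the fingertips stand 19 mm ahead of it and the grasp point (between the pads) is the TCP (tips_ahead is the distance from the TCP to the fingertips, in m); z points along the fingers, y is the line along which they close (so a half turn about z gives the same grasp; the last joint's range is limited). The gripper opens to 94 mm and grips with 3 to 60 N. Pads are 16 mm wide; open, the fingers measure 119 mm over their backs; the gripper's body (75 mm by 177 mm) begins 78 mm behind the grasp point.
Start: joints at [1.234, 0.417, -0.01, 1.614, 0.005, 1.111, -0.053], TCP at [0.182, -0.598, 0.224] pointing down, gripper open.
Joint ranges: [-2.81, 2.81], [-0.39, 2.02], [-1.27, 1.25], [0.06, 2.57], [-1.19, 4.33], [0.19, 2], [-2.82, 2.82]. Speed limits (rad/s): [1.89, 1.89, 2.39, 2.39, 3.01, 3.01, 3.01].

## Interface

Orientations are given as a unit quaternion [x, y, z, w].
In Python, from bench import move_pose, move_linear, movej, gripper_open, close, sleep, inverse_kinematics, capture, Unreachable, job_done, read_clock, read_joint_pos, read_qvel, read_joint_torque, read_eef_pos, read_tool_rot, read_contact_force, read_torque, read_finger_gap, read_gripper_force, tips_ahead gives the robot as it stands. Calls block until the motion is done:
- move_pose(position, orientation): joint-space move of the TCP to a pose.
- move_linear(position, orientation=None, vel=0.15): straight line of the TCP; orientation=None keeps the orientation; vel is the mean speed in m/s.
- movej(angles): joint-space move.
- gripper_open() and close(squeeze=None): open the fingers fully, or close them until they stop; squeeze is the grip in N (None keeps the last).
- sleep(seconds).
- inverse_kinematics(position, orientation): joint angles nearest the present ones, or None.
- capture(name): name is "side" or "top"; returns a dict with "frame" (480x640x3 uint8, blue, green, red), "camera_matrix" (3x3 intrinsics, pixels), "world_from_camera" (4x4, takes a point from camera to world coordinates). Camera axes: x right, y up, looking along -z (the intrinsics and any distortion apply to the point x, -y, -z); pixel columns grow to the right and rows downward; lengths in m; the calibration is good to about 2 mm. A picture is of the moment at which its call begins. There is no depth.
A pose or a line that the arm cannot do raises Unreachable and nothing moves.
- job_done(): hands the job in; it is judged then, once.
Readings, each from a call of its own:
- read_clock(): time.
- read_joint_pos(): joint angles.
- read_qvel(): joint speeds.
- read_joint_torque(): joint torques, N m.
- read_eef_pos(): TCP position.
- read_tool_rot(): TCP orientation.
- read_contact_force(): force on the tool from outside, world axes, zero at the start.
- read_torque(): the same for the moment, N m.
- read_finger_gap(): finger opening in m.
- read_gripper_force(): force on a finger pad.
Only numpy, scipy, OpenCV 4.12 (cv2) and the standard library are available. Lean on these libraries where they do the work, as an engineer would, in place of code of your own. Each camera call takes 0.05 s, during which the arm holds its last target. There are 200 camera calls.

## Task

The tea tins are washed and dry: put away every tin that stands on the table. Stand each one upright, right down in the pocket of its own shape in the wooden tray, and close it with its own lid, flush all round. Leave the other things on the table alone.

Things in the scene. Friction and masses are not known exactly. Their poses are not given: they have to be found in the camera images.
- tray: wooden tray, 250 mm (its x) x 200 mm (its y) x 20 mm high, fixed; origin at the centre of its underside. Four pockets 12 mm deep, each of a tin's outline plus 3 mm clearance on every side; the long ones lie along the tray's x. At its +x end the oblong pocket (+y) and the eight-sided one (-y), at its -x end the square one (+y) and the round one (-y)
- round_pocket (a point): centre of the floor of the round pocket (8 mm above the table), axes those of the tray
- square_pocket (a point): centre of the floor of the square pocket (8 mm above the table), axes those of the tray
- oblong_pocket (a point): centre of the floor of the oblong (plain rectangle) pocket (8 mm above the table), axes those of the tray
- eight_pocket (a point): centre of the floor of the long eight-sided pocket (8 mm above the table), axes those of the tray
- round_tin: round open-topped tin of plain steel, 68 mm in diameter, 56 mm high, walls 4 mm, 0.22 kg more or less; origin at the centre of its underside, z up. May be absent (None); its lid then has no use. Its grip is across its diameter, from above
- square_tin: square open-topped tin of plain steel, 60 x 60 mm, 56 mm high, walls 4 mm, 0.22 kg more or less; origin at the centre of its underside, z up. May be absent (None); its lid then has no use. Its grip is across its width, from above
- oblong_tin: oblong (plain rectangle) open-topped tin of plain steel, 104 mm (its x) x 58 mm (its y), with square corners, 56 mm high, walls 4 mm, 0.28 kg more or less; origin at the centre of its underside, z up. May be absent (None); its lid then has no use. Its grip is across its width, from above
- eight_tin: long eight-sided open-topped tin of plain steel, 112 mm (its x) x 58 mm (its y), its four corners cut off at 45 degrees (17 mm off each side), 56 mm high, walls 4 mm, 0.28 kg more or less; origin at the centre of its underside, z up. May be absent (None); its lid then has no use. Its grip is across its width, from above
- round_lid: lid of the round tin, dark wood: a cap 8 mm thick of the tin's outline, under it a white plug 5 mm deep that enters the mouth with 2.5 mm clearance on every side, on top a round knob 26 mm in diameter, 18 mm high. Origin at the centre of the plug's underside, z up; 31 mm high in all. Closed, its origin is 51 mm above the tin's and the edges are flush
- square_lid: lid of the square tin, dark wood: a cap 8 mm thick of the tin's outline, under it a white plug 5 mm deep that enters the mouth with 2.5 mm clearance on every side, on top a bar 44 mm long (along its x) and 14 mm wide (its y), 18 mm high. Origin at the centre of the plug's underside, z up; 31 mm high in all. Closed, its origin is 51 mm above the tin's and the edges are flush
- oblong_lid: lid of the oblong (plain rectangle) tin, dark wood: a cap 8 mm thick of the tin's outline, under it a white plug 5 mm deep that enters the mouth with 2.5 mm clearance on every side, on top a bar 60 mm long (along its x) and 14 mm wide (its y), 18 mm high. Origin at the centre of the plug's underside, z up; 31 mm high in all. Closed, its origin is 51 mm above the tin's and the edges are flush
- eight_lid: lid of the long eight-sided tin, dark wood: a cap 8 mm thick of the tin's outline, under it a white plug 5 mm deep that enters the mouth with 2.5 mm clearance on every side, on top a bar 60 mm long (along its x) and 14 mm wide (its y), 18 mm high. Origin at the centre of the plug's underside, z up; 31 mm high in all. Closed, its origin is 51 mm above the tin's and the edges are flush
- phone: black phone lying flat, 150 x 72 x 8 mm, a bystander; origin at the centre of its underside
- wallet: wallet lying flat, 110 x 86 x 20 mm, a bystander; origin at the centre of its underside
- mug: white mug, 80 mm wide, 85 mm high, a bystander; origin at the centre of its underside
- spray_can: grey spray can with red cap, 52 mm wide, 135 mm high, a bystander; origin at the centre of its underside
Mind the look-alikes: they are no part of the job. Leave any blue or red look-alike of the square_tin alone.

How it is judged:
At the end, for the whole second after the job is handed in: each tin present is upright and at rest in its own pocket (within 6 mm of its centre, at most 3 mm above the floor); its own lid is on it, plug in the mouth: centred within 5 mm, down on the rim within 2 mm, level, long lids in line with their tins; all released (horizontal distance between round_tin and round_pocket below 0.006 m and z of round_tin in the frame of round_pocket below 0.003 m and angle between each of round_tin, square_tin, oblong_tin, eight_tin's own z axis and vertical below 0.06 rad and x of round_lid in the frame of round_tin between -0.005 and 0.005 m and y of round_lid in the frame of round_tin between -0.005 and 0.005 m and z of round_lid in the frame of round_tin between 0.048 and 0.053 m and angle between the z axis of round_lid and the z axis of round_tin, either way round below 0.05 rad and linear speed of each of round_tin, square_tin, oblong_tin, eight_tin below 0.02 m/s and horizontal distance between square_tin and square_pocket below 0.006 m and z of square_tin in the frame of square_pocket below 0.003 m and x of square_lid in the frame of square_tin between -0.005 and 0.005 m and y of square_lid in the frame of square_tin between -0.005 and 0.005 m and z of square_lid in the frame of square_tin between 0.048 and 0.053 m and angle between the z axis of square_lid and the z axis of square_tin, either way round below 0.05 rad and horizontal distance between oblong_tin and oblong_pocket below 0.006 m and z of oblong_tin in the frame of oblong_pocket below 0.003 m and x of oblong_lid in the frame of oblong_tin between -0.005 and 0.005 m and y of oblong_lid in the frame of oblong_tin between -0.005 and 0.005 m and z of oblong_lid in the frame of oblong_tin between 0.048 and 0.053 m and angle between the z axis of oblong_lid and the z axis of oblong_tin, either way round below 0.05 rad and angle between the x axis of oblong_lid and the x axis of oblong_tin, either way round below 0.1 rad and horizontal distance between eight_tin and eight_pocket below 0.006 m and z of eight_tin in the frame of eight_pocket below 0.003 m and x of eight_lid in the frame of eight_tin between -0.005 and 0.005 m and y of eight_lid in the frame of eight_tin between -0.005 and 0.005 m and z of eight_lid in the frame of eight_tin between 0.048 and 0.053 m and angle between the z axis of eight_lid and the z axis of eight_tin, either way round below 0.05 rad and angle between the x axis of eight_lid and the x axis of eight_tin, either way round below 0.1 rad); the robot touches nothing.
It fails at once if a thing that is no part of the job is pushed more than 3 cm away (distance of any of phone, wallet, mug, spray_can from where it was at the start of the episode above 0.03 m).
It fails at once if the mug or the can is knocked over (angle between any of mug, spray_can's own z axis and vertical above 0.4 rad).
Of round_tin, square_tin, oblong_tin, eight_tin only 3 to 4 are there at a start; the rules pass over those that are not, and their reading is None.
At some moment in a run one of round_tin, square_tin, oblong_tin, eight_tin may be knocked a few centimetres aside while the robot is not near it.
Once in a run the grip may slacken for a moment while it holds something.
It also fails if it takes over 210 s, if anything falls off the work surface, if the arm or the gripper's body presses on something with over 40 N, if the wrist force passes 120 N, or if a joint passes its speed limit or range.

## Working session

There is one attempt and no reset: what is moved stays moved. The work goes in short steps, each a Python script; the robot and the scene stay as the last script left them, time stands still between calls to the robot, and variables do not carry over. Pictures are saved under pics/ and viewed, at most 14 in all, crops included, and the job is handed in when it is done.

```bash
ls; mkdir -p pics
python3 - <<'E'
from bench import *
import cv2,numpy as np
for n in("top","side"):
    c=capture(n); cv2.imwrite(f"pics/{n}0.png",c["frame"]); print(n,c["camera_matrix"],np.round(c["world_from_camera"],4),[k for k in c])
print(read_clock(),read_eef_pos(),read_tool_rot(),read_finger_gap())
E
```

```text
pics
top [[573.84833912   0.         315.69023287]
 [  0.         573.84833912 246.88621831]
 [  0.           0.           1.        ]] [[-0.0256  0.9959 -0.0865  0.3707]
 [-0.9995 -0.0269 -0.0139 -0.0669]
 [-0.0162  0.0861  0.9962  1.4591]
 [ 0.      0.      0.      1.    ]] ['frame', 'camera_matrix', 'world_from_camera']
side [[504.97328039   0.         309.41009599]
 [  0.         504.97328039 234.32508355]
 [  0.           0.           1.        ]] [[-0.9573  0.1923 -0.216   0.2037]
 [-0.2885 -0.5825  0.7599  0.9609]
 [ 0.0203  0.7897  0.6131  0.8454]
 [ 0.      0.      0.      1.    ]] ['frame', 'camera_matrix', 'world_from_camera']
0.1 [ 0.18147596 -0.59774004  0.22391074] [ 9.89157837e-01  1.46855323e-01 -1.15654256e-04 -5.23671807e-04] 0.09436331434665615
```

View pics/top0.png

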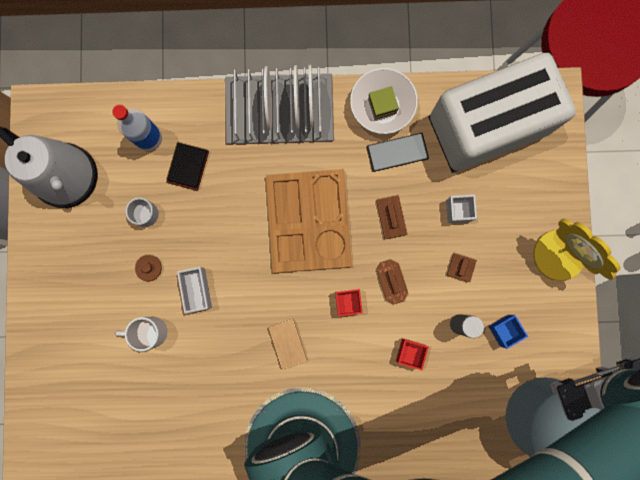

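View pics/side0.png

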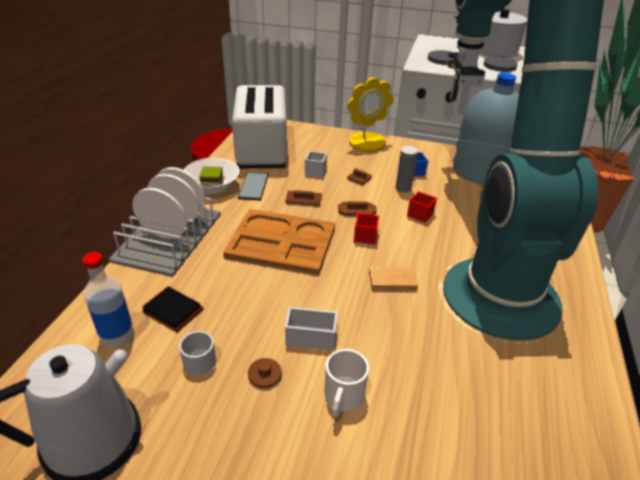

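Top view: three plain steel tins stand on the table: round (142,212), oblong (194,290) and square (462,209). There is no eight-sided tin in either view. The lids are round (148,267), oblong (391,216), eight-sided (392,282, not needed) and square (461,267). Square tin candidates are steel (462,209), red (347,303), red (411,354) and blue (508,331). The steel one fits; I'll confirm it in an enlarged crop.

Run:
```python
import cv2,numpy as np
f=cv2.imread("pics/top0.png")
def cr(u,v,r=40,s=256): return cv2.resize(f[v-r:v+r,u-r:u+r],(s,s),interpolation=cv2.INTER_CUBIC)
a=np.hstack([cr(142,212),cr(194,290),cr(462,209)]); b=np.hstack([cr(148,267),cr(391,216),cr(461,267)])
cv2.imwrite("pics/crop0.png",np.vstack([a,b]))
h=cv2.cvtColor(f,cv2.COLOR_BGR2HSV)
for n,p in dict(table=(240,230),tray=(300,230),tray2=(271,250),pocket=(288,200),lid=(385,205),rl=(140,267),tinrim=(451,210),wall=(195,311),shadow=(215,300)).items(): print(n,h[p[1],p[0]])
```

```text
table [ 17 107 207]
tray [ 14 153 180]
tray2 [ 14 148 164]
pocket [ 15 154 177]
lid [ 11 160 118]
rl [ 11 153 117]
tinrim [  9  14 126]
wall [  9  27 123]
shadow [ 16 115 177]
```

View pics/crop0.png

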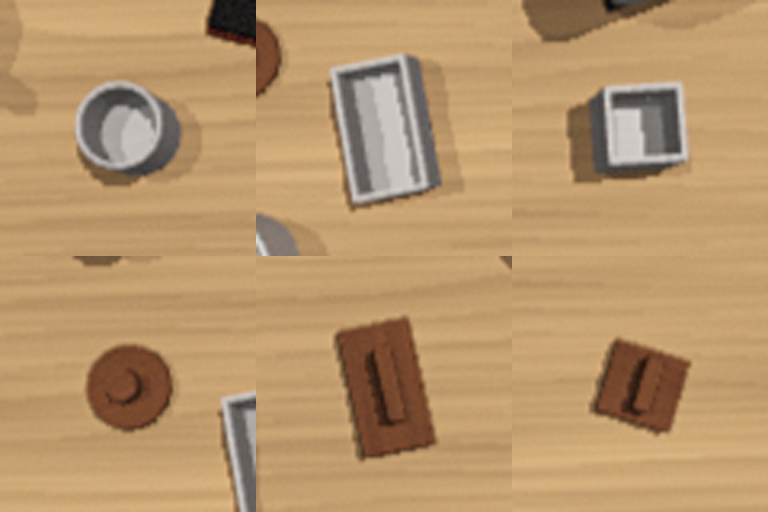

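The crop confirms the plain steel, open-topped square tin at (462,209), and shows the lids clearly: round knob, long bar, short bar. I'll measure everything next.

```bash
cat > h.py <<'E'
from bench import *
import cv2,numpy as np
from scipy.spatial.transform import Rotation as R
def cast(c,px,z):
    K,T=c["camera_matrix"],c["world_from_camera"]
    px=np.atleast_2d(px).astype(float)
    d=np.c_[(px[:,0]-K[0,2])/K[0,0],-(px[:,1]-K[1,2])/K[1,1],-np.ones(len(px))]@T[:3,:3].T
    return T[:3,3]+d*((z-T[2,3])/d[:,2])[:,None]
def proj(c,p):
    K,T=c["camera_matrix"],c["world_from_camera"]
    q=T[:3,:3].T@(np.asarray(p)-T[:3,3]); q=K@np.array([q[0],-q[1],-q[2]]); return q[:2]/q[2]
S=4
AREA=dict(round=68*68*.785,square=3600,oblong=104*58,eight=112*58-2*17*17)
def blobs(c,kind):
    f=cv2.resize(c["frame"],None,fx=S,fy=S,interpolation=cv2.INTER_CUBIC)
    h,s,v=[x.astype(int) for x in cv2.split(cv2.cvtColor(f,cv2.COLOR_BGR2HSV))]
    m={"tin":(s<50)&(v>158),"lid":(s>125)&(v<150)&(h<14),"tray":(s>130)&(h<19)&(v>70)}[kind]
    m=m.astype(np.uint8)*255
    if kind=="tray": m=cv2.morphologyEx(m,cv2.MORPH_OPEN,np.ones((13,13)))
    return [k for k in cv2.findContours(m,cv2.RETR_EXTERNAL,cv2.CHAIN_APPROX_NONE)[0] if cv2.contourArea(k)>1500]
def outlines(c,kind,z):
    """world outlines: (centre xy, long-edge yaw, L, W, hull area) in m"""
    out=[]
    for k in blobs(c,kind):
        w=cast(c,(k[:,0]+.5)/S-.5,z)[:,:2]*1000
        hull=cv2.convexHull(w.astype(np.float32)); b=cv2.boxPoints(cv2.minAreaRect(hull))
        e=[b[1]-b[0],b[2]-b[1]]; l=[np.hypot(*x) for x in e]; i=int(l[1]>l[0])
        yaw=np.arctan2(e[i][1],e[i][0]); yaw=(yaw+np.pi/2)%np.pi-np.pi/2
        out.append((b.mean(0)/1000,yaw,l[i],l[1-i],cv2.contourArea(hull)))
    return out
E
python3 - <<'E'
from h import *
c=capture("top")
for k,z in(("tin",.056),("lid",.011),("tray",.02)):
    for p,y,L,W,A in outlines(c,k,z):
        if L<300: print(k,np.round(p,4),"px",np.round(proj(c,[*p,z])),"yaw %.3f L %.1f W %.1f A %.0f"%(y,L,W,A))
E
```

```text
tin [-0.0464 -0.65  ] px [577. 468.] yaw 0.761 L 85.8 W 19.9 A 1402
tin [0.0187 0.7204] px [  1. 452.] yaw 0.022 L 127.8 W 7.9 A 848
tin [0.1891 0.722 ] px [  2. 380.] yaw 0.022 L 204.0 W 12.3 A 2175
tin [0.289  0.3877] px [139. 335.] yaw -0.987 L 93.4 W 82.2 A 5959
tin [ 0.2894 -0.4218] px [473. 326.] yaw 0.749 L 50.7 W 49.4 A 2004
tin [0.3958 0.2584] px [192. 290.] yaw 0.168 L 104.9 W 59.2 A 6150
tin [0.3978 0.7244] px [  3. 294.] yaw 0.021 L 204.4 W 16.8 A 3127
tin [0.5951 0.3898] px [138. 210.] yaw -0.001 L 67.1 W 65.4 A 3521
tin [ 0.5812 -0.413 ] px [463. 207.] yaw 0.027 L 60.8 W 60.7 A 3645
tin [0.7367 0.672 ] px [ 27. 158.] yaw -0.784 L 111.9 W 109.1 A 9731
tin [ 0.8398 -0.7329] px [587. 101.] yaw -0.826 L 56.5 W 32.1 A 970
tin [0.8657 0.1232] px [244. 101.] yaw 0.024 L 165.2 W 30.3 A 2923
tin [0.9066 0.1974] px [215.  86.] yaw 0.894 L 232.9 W 130.0 A 15621
tin [0.8665 0.0481] px [274. 100.] yaw 0.016 L 165.8 W 19.4 A 2002
tin [0.8857 0.0694] px [265.  93.] yaw -0.002 L 139.8 W 9.8 A 1169
tin [ 0.8482 -0.5357] px [508. 100.] yaw -1.220 L 294.1 W 193.9 A 53698
lid [ 0.221  -0.2
[... 315 characters left out ...]
A 3593
lid [ 0.568  -0.2404] px [391. 217.] yaw 0.181 L 104.4 W 58.8 A 6055
lid [0.7134 0.2786] px [187. 166.] yaw -0.285 L 108.7 W 85.5 A 5220
tray [ 0.2244 -0.2731] px [410. 354.] yaw -0.291 L 66.6 W 63.0 A 3371
tray [ 0.3536 -0.1247] px [348. 303.] yaw -1.497 L 65.5 W 64.1 A 3595
tray [ 0.4043 -0.2348] px [392. 281.] yaw 0.265 L 110.9 W 59.8 A 5958
tray [0.4544 0.3776] px [148. 268.] yaw -0.002 L 66.5 W 65.9 A 3530
tray [ 0.4346 -0.4091] px [461. 267.] yaw -0.334 L 61.5 W 61.2 A 3645
tray [ 0.5669 -0.2391] px [391. 217.] yaw 0.187 L 104.4 W 59.4 A 6076
tray [ 0.5632 -0.0292] px [308. 220.] yaw 0.049 L 252.2 W 202.5 A 50816
tray [0.8609 0.4518] px [119. 111.] yaw 0.003 L 38.8 W 38.3 A 1237
```

The outlines match the stated sizes: tins 104x58, 60x60 and about 67 mm, tray 252x202. Next I need the pocket centres within the tray, so I'll rectify the tray top.

Run:
```python
from h import *
c=capture("top")
p,y=np.array([.5632,-.0292]),.049
Rm=np.array([[np.cos(y),-np.sin(y)],[np.sin(y),np.cos(y)]])
# rectified: 3 px/mm, image u = -tray y, v = -tray x, plane z=.02
g=np.float32([[.13,.105],[.13,-.105],[-.13,-.105],[-.13,.105]])
src=np.float32([proj(c,[*(p+Rm@q),.02]) for q in g]); k=2.2
dst=np.float32([[(.105-b)*1000*k,(.13-a)*1000*k] for a,b in g])
w=cv2.warpPerspective(c["frame"],cv2.getPerspectiveTransform(src,dst),(int(210*k),int(260*k)),flags=cv2.INTER_CUBIC)
w=cv2.createCLAHE(3,(2,2)).apply(cv2.cvtColor(w,cv2.COLOR_BGR2GRAY)); w=cv2.cvtColor(w,cv2.COLOR_GRAY2BGR)
for mm in range(-100,101,20):
    u=int((105-mm)*k); cv2.line(w,(u,0),(u,12 if mm else 30),(0,0,255),1)
for mm in range(-120,121,20):
    v=int((130-mm)*k); cv2.line(w,(0,v),(12 if mm else 30,v),(0,0,255),1)
cv2.imwrite("pics/tray0.png",w); print(w.shape)
```

```text
(572, 462, 3)
```

View pics/tray0.png

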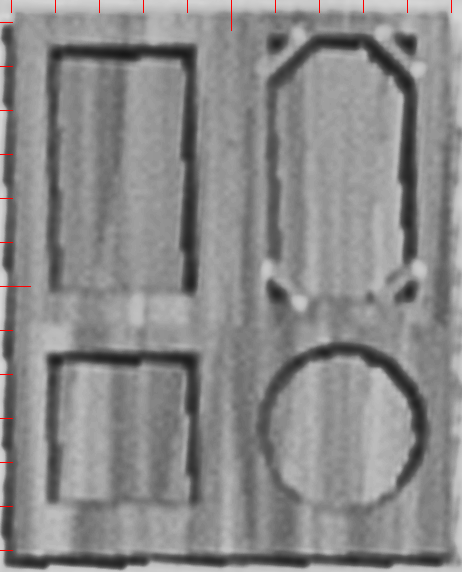

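Rectified tray, 2.2 px/mm with zero at (231,286). Pocket centres are oblong (122,168), eight (341,170), square (122,428) and round (343,425). In tray mm that is oblong (53,50), eight (53,-50), square (-64,50) and round (-64,-50). I'll start with the round tin.

```bash
cat >> h.py <<'E'
TP,TY=np.array([.5632,-.0292]),.049
POCK=dict(oblong=(.053,.05),eight=(.053,-.05),square=(-.064,.05),round=(-.064,-.05))
rot2=lambda a:np.array([[np.cos(a),-np.sin(a)],[np.sin(a),np.cos(a)]])
pocket=lambda n:TP+rot2(TY)@POCK[n]
DIM=dict(round=(67,66),square=(60.5,60.5),oblong=(104.5,59),eight=(112,59))
def wrap(a,m): return (a+m/2)%m-m/2
def locate(n,kind,near=None,shot=None):
    """(xy, yaw) of the tin / lid n; yaw folded by its symmetry"""
    c=shot or capture("top"); L,W=DIM[n]; best=[]
    for p,y,l,w,A in outlines(c,kind,{"tin":.056,"lid":.009}[kind] if near is None else near[2]):
        if abs(l-L)<5 and abs(w-W)<5 and abs(A-AREA[n])<.12*AREA[n]: best.append((p,y,l,w,A))
    if near is not None: best=[b for b in best if np.hypot(*(b[0]-near[:2]))<.03]
    elif kind=="tin": best=[b for b in best if .15<np.hypot(*b[0])<.95]
    if len(best)!=1: print("locate",n,kind,"->",len(best),best); 
    if not best: return None
    b=best[0]; print("found",n,kind,np.round(b[0],4),"yaw %.3f L %.1f W %.1f"%b[1:4])
    return b[0],(0. if n=="round" else b[1])
def Q(psi): return [np.cos(psi/2),np.sin(psi/2),0.,0.]
def st(t): print("%-9s t %.1f z %.4f gap %.4f F %s grip %.1f"%(t,read_clock(),read_eef_pos()[2],read_finger_gap(),np.round(read_contact_force(),1),read_gripper_force()))
def choose(psi,a,b):
    """flip (0 or pi) that keeps the last joint best in range at both ends"""
    r=[]
    for k in(-1,0,1):
        qs=[inverse_kinematics([*x,z],Q(y+k*np.pi)) for x,z,y in((a[0],.15,psi),(b[0],.2,psi+b[1]))]
        if all(q is not None for q in qs): r.append((max(abs(q[6]) for q in qs),k*np.pi))
    return psi+min(r)[1]
HI=.22
def pick(xy,psi,z,sq,up=HI):
    move_pose([*xy,HI if HI<.3 else .3],Q(psi)); move_linear([*xy,z+.05],vel=.25); move_linear([*xy,z],vel=.1)
    close(sq); st("closed"); move_linear([*xy,z+.03],vel=.1); move_linear([*xy,up],vel=.25); st("lifted")
def lower(xy,psi,z,gap,sq,pre=.02):
    move_pose([*xy,HI],Q(psi)); st("over")
    if abs(read_finger_gap()-gap)>.003: print("GAP CHANGED"); return False
    move_linear([*xy,z+pre],vel=.2); f0=read_contact_force()[2]
    for h in np.linspace(pre,0,9)[1:]:
        move_linear([*xy,z+h],vel=.05)
        f=read_contact_force()[2]-f0
        if f>10: print("contact at +%.1f mm f %.1f"%(h*1000,f)); return h<.0015
    st("down"); return True
def release(xy,z): gripper_open(); move_linear([*xy,z+.06],vel=.2); move_linear([*xy,HI],vel=.3); st("free")
E
python3 - <<'E'
from h import *
n="round"; xy,y=locate(n,"tin"); t=pocket(n); print(t)
psi=choose(TY,(xy,),(t,0)); print(psi)
pick(xy,psi,.040,40); g=read_finger_gap()
if lower(t,psi,.0483,g,40): release(t,.0483)
E
```

```text
found round tin [0.5951 0.3898] yaw -0.059 L 67.0 W 66.0
[ 0.50172584 -0.08227473]
-3.092592653589793
closed    t 5.8 z 0.0403 gap 0.0675 F [-0.2 -1.5  4. ] grip 40.0
lifted    t 7.0 z 0.2182 gap 0.0676 F [ 0.1  0.2 -2. ] grip 40.0
over      t 8.8 z 0.2201 gap 0.0675 F [ 0.5  0.1 -1.8] grip 40.0
down      t 11.7 z 0.0484 gap 0.0675 F [-0.   0.3  2.4] grip 40.0
free      t 13.3 z 0.2198 gap 0.0942 F [-0.2 -0.2 -1. ] grip 0.0
```

```bash
cat >> h.py <<'E'
def lid(n,sq=25):
    c=capture("top"); r=locate(n,"lid",shot=c)
    if r is None: return
    xy,y=r; t=locate(n,"tin",near=[*pocket(n),.064],shot=c)
    psi=TY if n=="round" else wrap(y,np.pi)
    if n=="square" and abs(psi)>np.pi/4: psi=wrap(psi+np.pi/2,np.pi)
    tgt,ty=(pocket(n),TY) if t is None else t
    if n=="round": ty=TY
    d=wrap(ty-psi,np.pi/2 if n in("round","square") else np.pi)
    psi=choose(psi,(xy,),(tgt,d)); print("target",np.round(tgt,4),"pocket",np.round(pocket(n),4),"psi %.3f d %.3f"%(psi,d))
    if n=="round":
        a=psi+np.pi/2 if psi<0 else psi-np.pi/2
        move_pose([*xy,.1],Q(a)); move_linear([*xy,.0345],vel=.1); close(4); st("centre"); gripper_open(); move_linear([*xy,.1],vel=.2)
    pick(xy,psi,.0345,sq); g=read_finger_gap()
    t2=locate(n,"tin",near=[*pocket(n),.064])
    if t2 is not None: tgt=t2[0]
    z=.0345+.059+.0005
    if lower(tgt,psi+d,z,g,sq): release(tgt,z)
E
python3 - <<'E'
from h import *
lid("round")
cv2.imwrite("pics/a1.png",capture("top")["frame"])
E
```

```text
found round lid [0.4553 0.3809] yaw 1.086 L 67.2 W 65.9
locate round tin -> 0 []
target [ 0.5017 -0.0823] pocket [ 0.5017 -0.0823] psi 3.191 d 0.000
centre    t 17.3 z 0.0345 gap 0.0259 F [ 0.3 -0.  -0.5] grip 4.0
closed    t 22.7 z 0.0345 gap 0.0253 F [ 0.1  0.1 -0.4] grip 25.0
lifted    t 23.9 z 0.2185 gap 0.0253 F [-0.5 -0.5 -1.5] grip 25.0
found round tin [ 0.5017 -0.0823] yaw 1.544 L 67.1 W 66.8
over      t 25.7 z 0.2201 gap 0.0252 F [ 0.6  0.5 -0.4] grip 25.0
down      t 28.4 z 0.0939 gap 0.0253 F [-0.2  0.1 -1.6] grip 25.0
free      t 30.3 z 0.2201 gap 0.0941 F [ 0.4  0.1 -0.9] grip 0.0
```

View pics/a1.png

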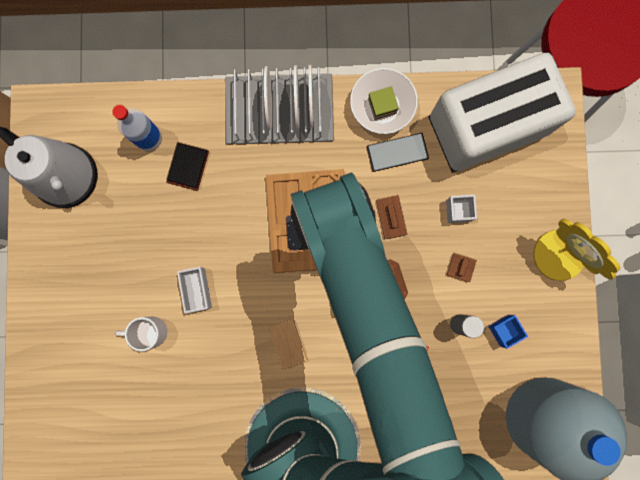

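The picture shows the arm over the tray, with the oblong tin (194,290) and square tin (462,209) where they were. The corner the arm hid at the start holds only a water jug (585,440), so there is no eight-sided tin. Oblong tin next.

```bash
cat >> h.py <<'E'
def tin(n,sq=40):
    r=locate(n,"tin")
    if r is None: return
    xy,y=r; t=pocket(n); psi=wrap(y,np.pi)
    if n=="square" and abs(psi)>np.pi/4: psi=wrap(psi+np.pi/2,np.pi)
    d=wrap(TY-psi,np.pi/2 if n=="square" else np.pi); psi=choose(psi,(xy,),(t,d)); print("psi %.3f d %.3f"%(psi,d))
    pick(xy,psi,.040,sq); g=read_finger_gap()
    if lower(t,psi+d,.0483,g,sq): release(t,.0483)
E
python3 - <<'E'
from h import *
tin("oblong"); lid("oblong")
E
```

```text
found oblong tin [0.3958 0.2582] yaw 0.167 L 105.6 W 60.0
psi -2.975 d -0.118
closed    t 33.7 z 0.0401 gap 0.0579 F [-0.1 -2.1  3.2] grip 40.0
lifted    t 34.9 z 0.2188 gap 0.0574 F [-0.6 -0.1 -2.9] grip 40.0
over      t 36.1 z 0.2203 gap 0.0577 F [-0.6  1.6 -2.6] grip 40.0
down      t 39.0 z 0.0482 gap 0.0576 F [ 0.1 -0.  -3. ] grip 40.0
free      t 40.8 z 0.2198 gap 0.0943 F [-0.4  0.6 -0.6] grip 0.0
found oblong lid [ 0.5681 -0.2405] yaw 0.172 L 103.7 W 58.7
locate oblong tin -> 0 []
target [0.6137 0.0233] pocket [0.6137 0.0233] psi -2.970 d -0.123
closed    t 44.4 z 0.0345 gap 0.0137 F [-0.3 -0.1 -0.6] grip 25.0
lifted    t 45.6 z 0.2184 gap 0.0137 F [-0.1  0.3 -1. ] grip 25.0
found oblong tin [0.6144 0.0196] yaw 0.050 L 105.2 W 60.3
over      t 46.7 z 0.2194 gap 0.0138 F [-0.4 -0.8 -1.1] grip 25.0
down      t 49.4 z 0.0939 gap 0.0140 F [0.6 0.3 0. ] grip 25.0
free      t 51.5 z 0.2204 gap 0.0941 F [-0.9 -2.3 -0.4] grip 0.0
```

The oblong tin read about 3.7 mm off in y once it was in the tray, so I'll check it closely. I'll fetch the square tin and look while the arm is off to the side.

Run:
```python
from h import *
r=locate("square","tin"); xy,y=r; psi=wrap(y,np.pi)
if abs(psi)>np.pi/4: psi=wrap(psi+np.pi/2,np.pi)
t=pocket("square"); d=wrap(TY-psi,np.pi/2); psi=choose(psi,(xy,),(t,d)); print(psi,d)
pick(xy,psi,.040,40)
c=capture("top"); s=capture("side")
u,v=np.round(proj(c,[*TP,.07])).astype(int); a=cv2.resize(c["frame"][v-65:v+65,u-55:u+55],None,fx=4,fy=4,interpolation=cv2.INTER_CUBIC)
u,v=np.round(proj(s,[*TP,.07])).astype(int); b=cv2.resize(s["frame"][v-75:v+55,u-45:u+45],None,fx=4,fy=4,interpolation=cv2.INTER_CUBIC)
cv2.imwrite("pics/a2.png",np.hstack([a,b])[:600,:800])
for z in(.070,):
  for p,yy,L,W,A in outlines(c,"lid",z): print(np.round(p,4),round(yy,3),round(L,1),round(W,1)) if abs(p[0]-.56)<.12 and abs(p[1]+.03)<.1 else 0
```

```text
found square tin [ 0.5808 -0.4128] yaw 0.030 L 61.5 W 61.0
0.030018091 0.018981934
closed    t 55.4 z 0.0402 gap 0.0596 F [-0.2  0.3  1.8] grip 40.0
lifted    t 56.6 z 0.2181 gap 0.0597 F [-0.1 -0.1 -4.1] grip 40.0
[ 0.4974 -0.0753] -0.929 82.8 65.3
[0.6132 0.0257] 0.028 106.8 70.0
```

View pics/a2.png

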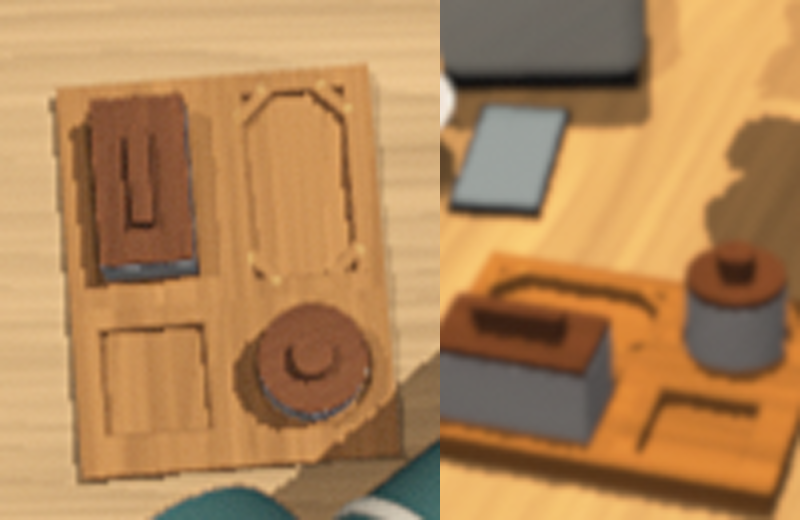

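Top crop (left): oblong and round tins stand in their pockets with lids flush, no wall showing unevenly; the side crop (right) agrees. Square tin goes in now, then its lid.

Run:
```python
from h import *
t=pocket("square"); psi=TY; g=.0597
if lower(t,psi,.0483,g,40):
    release(t,.0483); lid("square")
# park aside and look
q=[.2,-.45,.3]
move_pose([.45,-.5,.3],Q(0.)); gripper_open()
c=capture("top"); s=capture("side"); st("parked")
u,v=np.round(proj(c,[*TP,.07])).astype(int); a=cv2.resize(c["frame"][v-65:v+65,u-50:u+50],None,fx=4,fy=4,interpolation=cv2.INTER_CUBIC)
u,v=np.round(proj(s,[*TP,.04])).astype(int); b=cv2.resize(s["frame"][v-65:v+65,u-70:u+70],(560-160,520),interpolation=cv2.INTER_CUBIC)
cv2.imwrite("pics/a3.png",np.hstack([a,b])); cv2.imwrite("pics/top3.png",c["frame"])
h=cv2.cvtColor(c["frame"],cv2.COLOR_BGR2HSV)
for n in("oblong","round","square"):
    x=np.round(proj(c,[*(pocket(n)+[.02,0]),.072])).astype(int); print(n,h[x[1],x[0]])
```

```text
over      t 58.4 z 0.2201 gap 0.0598 F [ 0.  -0.2 -2.4] grip 40.0
down      t 61.3 z 0.0482 gap 0.0598 F [ 0.2  0.  -2.6] grip 40.0
free      t 62.9 z 0.2197 gap 0.0940 F [ 0.3  0.2 -1. ] grip 0.0
found square lid [ 0.4351 -0.4116] yaw 1.237 L 60.9 W 60.2
locate square tin -> 0 []
target [0.4968 0.0176] pocket [0.4968 0.0176] psi -0.334 d 0.383
closed    t 67.1 z 0.0345 gap 0.0138 F [-0.3 -0.1  0.8] grip 25.0
lifted    t 68.3 z 0.2186 gap 0.0138 F [-0.3  0.4 -1.2] grip 25.0
found square tin [0.4969 0.0176] yaw -1.522 L 62.3 W 61.2
over      t 70.0 z 0.2201 gap 0.0137 F [ 0.3  0.2 -1.4] grip 25.0
down      t 72.7 z 0.0939 gap 0.0138 F [-0.3 -0.2 -1.5] grip 25.0
free      t 74.8 z 0.2200 gap 0.0939 F [ 0.2  0.5 -0.2] grip 0.0
parked    t 77.0 z 0.3000 gap 0.0939 F [ 0.1 -0.4  0.3] grip 0.0
oblong [ 11 154 137]
round [ 12 160 134]
square [ 12 152 139]
```

View pics/a3.png

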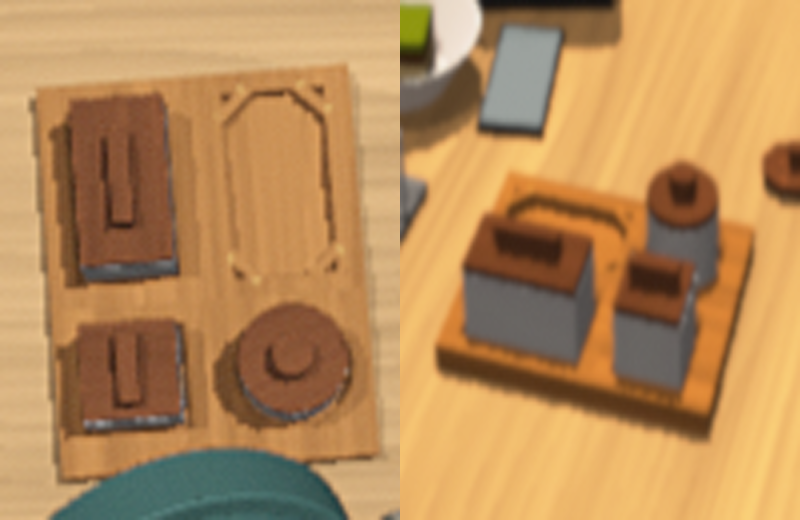

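All three tins are lidded and look level. To be sure about the oblong one, I'll check cap positions in both views; agreement at cap height also confirms they are seated.

```bash
cat > chk.py <<'E'
from h import *
for cam in("top","side"):
    c=capture(cam); f=cv2.resize(c["frame"],None,fx=S,fy=S,interpolation=cv2.INTER_CUBIC)
    h,s,v=[x.astype(int) for x in cv2.split(cv2.cvtColor(f,cv2.COLOR_BGR2HSV))]
    m=((h<=12)&(s>125)&(v>85)&(v<165)).astype(np.uint8)*255
    if cam=="side": m=((h<=11)&(s>125)&(v>30)&(v<165)).astype(np.uint8)*255
    m=cv2.morphologyEx(cv2.morphologyEx(m,cv2.MORPH_OPEN,np.ones((7,7))),cv2.MORPH_CLOSE,np.ones((5,5)))
    for k in cv2.findContours(m,cv2.RETR_EXTERNAL,cv2.CHAIN_APPROX_NONE)[0]:
        w=cast(c,(k[:,0]+.5)/S-.5,.070)[:,:2]*1000; hull=cv2.convexHull(w.astype(np.float32)); (x,y),(l,b),a=cv2.minAreaRect(hull)
        for n in("oblong","square","round"):
            d=np.array([x,y])-pocket(n)*1000
            if np.hypot(*d)<30 and min(l,b)>40: print(cam,n,"offset in tray mm",np.round(rot2(-TY)@d,1),"size",round(l,1),round(b,1),"ang",round(a,1))
E
python3 chk.py
```

```text
top square offset in tray mm [1.2 0.9] size 58.5 59.8 ang 2.8
top round offset in tray mm [0.9 0.2] size 65.5 65.5 ang 37.1
top oblong offset in tray mm [ 0.9 -2.6] size 102.8 59.3 ang 2.2
side square offset in tray mm [-0.8  0.6] size 56.3 62.5 ang 1.7
side oblong offset in tray mm [-2.  -1.9] size 99.7 58.3 ang 2.9
side round offset in tray mm [-0.5  1.6] size 57.7 65.7 ang 25.2
```

Both views agree at cap height. Square and round caps are within about 2 mm of their pocket centres. The oblong is about 2.5–3 mm off, inside the 6 mm limit, and its lid is centred on the tin to about 1 mm. Handing in.

```bash
python3 -c "
from bench import *
print(job_done(),read_clock())"
```

```text
the job is handed in; nothing more can be done
the job is handed in; nothing more can be done
```

The round, square and oblong tins, the only ones on the table, are in their own pockets with their own lids on; I handed the job in after about 77 s of robot time, and the interface gave no verdict.

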